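# Slide the reagent rack under the sampling needle and switch the analyser on

### The arm

A 7-joint arm with a two-finger parallel gripper is mounted at the origin on the work surface. World frame = base frame: x ahead of the robot, y to its left, z up, the work surface at z = 0. Lengths are in m, angles in rad, forces in N, time in s.
With the tool pointing down it reaches from about 0.425 to 0.95 m from the base axis. Payload 4.7 kg.
Tool frame: the origin (TCP) lies on the centre line of the jaws, within the pads' length; the fingertips stand robot.nose_length ahead of it and the grasp point (between the pads) lies 8 mm behind it (robot.nose_length is the distance from the TCP to the fingertips, in m); z points along the fingers, x is the direction in which the jaws open and shut, and the axes are right-handed (so a half turn about z gives the same grasp; the last joint's range is limited). The gripper opens to 85 mm and grips with 20 to 120 N. Pads are 22 mm wide; open, the fingers measure 114 mm over their backs; the gripper's body (76 mm by 85 mm) begins 54 mm behind the grasp point. The pads swing forward as they close: fully open they stand 13 mm farther back than shut.
Start: joints at [-1.24, 0.469, -0.049, 1.532, 0.024, 1.141, -0.082], TCP at [0.238, 0.632, 0.203] pointing down, gripper open.
Joint ranges: [-2.59, 2.59], [-0.33, 1.99], [-1.39, 1.29], [0.1, 2.45], [-1.04, 4.18], [0.21, 1.99], [-2.66, 2.66]. Speed limits (rad/s): [2.57, 2.57, 3.14, 3.14, 3.14, 3.14, 3.14].

### API

Orientations are given as [roll, pitch, yaw] about the fixed x, y, z axes, in that order (R = Rz(yaw) Ry(pitch) Rx(roll)).
In Python, from plant import robot gives the robot as it stands. Calls block until the motion is done:
- robot.goto(position, orientation): joint-space move of the TCP to a pose.
- robot.move_straight(position, vel=0.15, attitude=None, contact_N=None): straight line of the TCP; attitude=None keeps the orientation; vel is the mean speed in m/s. With contact_N (N) it stops when the force on the tool has changed by that much, and returns True; else False.
- robot.move_joints(angles): joint-space move.
- robot.grip(opening, strength=None): opening from 0.0 (shut) to 1.0 (fully open); strength is the grip in N (None keeps the last); returns when the fingers have stopped.
- robot.sleep(seconds).
- robot.inverse_kinematics(position, orientation): joint angles nearest the present ones, or None.
- robot.sense(): the state.
- robot.grab_frame(name): name is "side" or "top" or "wrist"; returns a dict with "image" (420x560x3 uint8, red, green, blue), "range_z" (420x560 float32, m along the optical axis (not along the pixel's ray), 0 where there is no reading), "fx", "fy", "cx", "cy" (pixels), "R" (3x3) and "t" (3): a world point X has camera coordinates R X + t. Camera axes: x right, y down, z forward; pixel columns grow to the right and rows downward; lengths in m; the calibration is good to about 2 mm. A picture is of the moment at which its call begins.
A pose or a line that the arm cannot do raises robot.IKError and nothing moves.
- robot.close_job(): hands the job in, once; it reports no verdict.
The state is a dict: "t": time; "joint_pos": joint angles; "joint_velocities": joint speeds; "effort": joint torques, N m; "tcp_pos": TCP position; "tcp_rot": TCP orientation; "wrist_force": force on the tool from outside, world axes, zero at the start; "torque": the same for the moment, N m; "opening": opening from 0.0 (shut) to 1.0 (fully open).
Only numpy, scipy, OpenCV 4.12 (cv2) and the standard library are available. Lean on these libraries where they do the work, as an engineer would, in place of code of your own. Each camera call takes 0.05 s, during which the arm holds its last target. There are 200 camera calls.

### The job

Slide the flat reagent rack along the bench, without lifting it, until its one big well is centred under the tip of the analyser's needle. Then take the key out of its parking socket, push it fully down into the slot of the key switch and turn it clockwise to the stop, leaving it there. Do not bump the analyser or its needle, and leave the jar, the carton and the flask where they stand.

Things in the scene. Friction and masses are not known exactly. Their poses are not given: they have to be found in the camera images.
- sampler: Analyser, fixed. Origin on the bench straight below the needle; z up; +x points from the needle to its column (front 142 mm from the needle, 60 wide, 170 mm tall) and the low console (170 deep, 300 wide, 90 mm tall). A boom 34 mm wide 142 to 170 mm above the bench runs from the column to the needle; the needle holder, an upright cylinder of radius 10 mm, hangs at its end down to 118 mm.
- needle_tip (a point): Lower tip of the thin upright steel needle (6 mm thick), fixed to the analyser, 47 mm above the bench.
- rack: Flat white plastic reagent rack lying loose on the bench, 140 mm (its x) x 120 mm (its y) x 30 mm high, about 0.4 kg, upright sides, with one big round well and six small ones of 16 mm in its top. Origin at the centre of its underside. It is too wide to be gripped; push its sides.
- big_well (a point): Centre of the mouth of the rack's one big well (36 mm wide, 20 mm deep) in the rack's top face, at x +20, y -15, z +30 mm in the rack's frame.
- panel: Grey key-switch panel fixed on the bench, 170 mm (x) x 90 mm (y) x 30 mm high. Origin at the centre of its underside. At x +45 mm stands the key switch and at x -45 mm the key's parking socket; both rise to 56 mm above the bench.
- socket (a point): Centre of the mouth of the parking socket, a plain grey tube of outer radius 18 mm, with a round hole 25 mm wide, 26 mm deep.
- slot (a point): Centre of the mouth of the slot in the steel barrel of the key switch (radius 23 mm, 26 mm high). The slot is 12.5 mm wide, about 22 mm long along this point's x axis, and 26 mm deep. The point turns with the barrel; z up.
- switch (a joint): Turn of the switch barrel in rad: 0 off, grows clockwise seen from above, stop at 1.0 (on).
- key: Key 70 mm tall, 0.06 kg, upright in the parking socket at any turn. Origin at the blade's lower tip, z up. From the tip up: flat blade 20 mm long, 18 (x) x 8 (y) mm, lowest 6 mm only 14 x 5; collar of radius 15 from 20 to 26 mm, which rests on the rim when the blade is fully in; neck; black flat grip 36 (x) x 12 (y) mm from 34 to 70 mm. Fits the slot either way round.
- jar: Brown glass jar, radius 30 mm, 72 mm tall, 0.25 kg, beside the needle. Origin at the centre of its underside. Leave it alone.
- carton: Cardboard carton 60 x 60 x 65 mm tall, 0.3 kg, on the other side of the needle. Origin at the centre of its underside. Leave it alone.
- flask: White plastic bottle, radius 34 mm, 120 mm tall, beside the analyser. Origin at the centre of its underside. Leave it alone.

How it is judged:
By the outcome, as a careful person would: the job done as asked, in the order asked, and still so for the second after the job is handed in, with the robot touching nothing.
It also fails if it takes over 72 s, if anything falls off the work surface, if the arm or the gripper's body presses on something with over 40 N, if the wrist force passes 120 N, or if a joint passes its speed limit or range.

## Working session

There is one attempt and no reset: what is moved stays moved. The work goes in short steps, each a Python script; the robot and the scene stay as the last script left them, time stands still between calls to the robot, and variables do not carry over. Pictures are saved under pics/ and viewed, about 8 in all and at most 12, crops included, and the job is handed in when it is done.

```bash
ls; mkdir -p pics
python3 - <<'E'
from plant import robot
import cv2,numpy as np,pickle
s=robot.sense();print(s,robot.nose_length)
F={}
for n in("side","top","wrist"):
    f=robot.grab_frame(n);F[n]=f;print(n,f["fx"],f["cx"],f["cy"],(-f["R"].T@f["t"]).round(3),f["R"].round(2).tolist())
pickle.dump(F,open("f0.pkl","wb"))
for n in("side","top"): cv2.imwrite(f"pics/{n}0.png",F[n]["image"][:,:,::-1])
E
```

```text
pics
{'t': 0.0, 'joint_pos': array([-1.23993741,  0.46948359, -0.04860497,  1.53369123,  0.02412788,
        1.14101783, -0.08230121]), 'joint_velocities': array([0.00026918, 0.00030324, 0.00048519, 0.00053876, 0.00098678,
       0.00173475, 0.00016023]), 'effort': array([-3.73219873e-04, -5.10311329e+01, -4.68036183e-02, -2.37711257e+01,
        1.05971075e-02,  7.44237826e-03, -3.95980891e-06]), 'tcp_pos': array([0.2373999 , 0.63118498, 0.20213426]), 'tcp_rot': array([3.14149727e+00, 2.01098078e-03, 1.21108826e+00]), 'wrist_force': array([-0.63299913,  0.03962063, -0.01713167]), 'torque': array([-0.03644608,  0.01341944, -0.00551152]), 'opening': 1.0006745748379076} 0.011
side 514.2533534684565 279.6065080789583 210.07584771567707 [ 0.447 -0.655  0.876] [[0.98, -0.2, 0.02], [-0.14, -0.74, -0.65], [0.15, 0.64, -0.76]]
top 444.4029243203695 282.774546804898 203.74073937041217 [ 0.524 -0.025  0.848] [[0.0, -1.0, 0.0], [-1.0, -0.0, -0.06], [0.06, -0.0, -1.0]]
wrist 332.90947981379577 279.40070382670314 208.30620148085634 [0.172 0.655 0.373] [[0.35, 0.94, -0.0], [0.9, -0.34, 0.28], [0.26, -0.1, -0.96]]
```

View pics/top0.png

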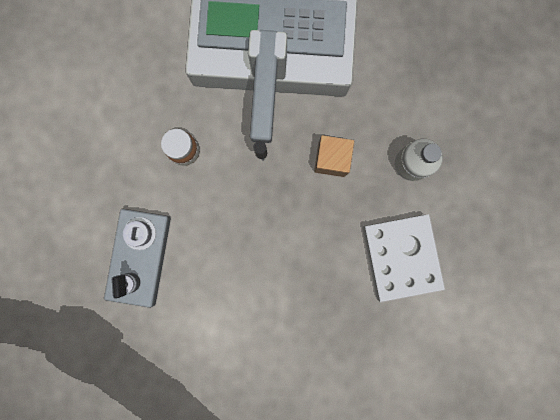

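View pics/side0.png

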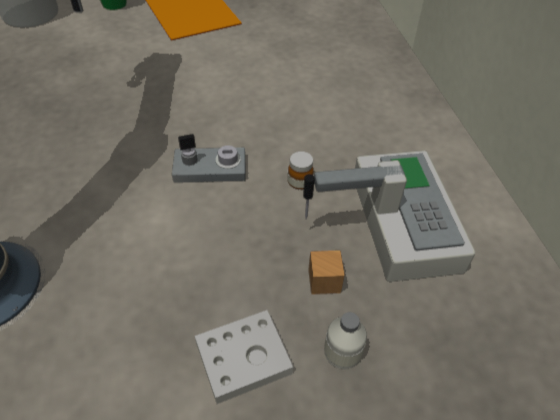

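```bash
cat > h.py <<'E'
import numpy as np,cv2
def cloud(f):
    v,u=np.mgrid[0:420,0:560];z=f["range_z"]
    c=np.stack([(u-f["cx"])/f["fx"]*z,(v-f["cy"])/f["fy"]*z,z],-1)
    w=(c-f["t"])@f["R"]; w[z<=0]=np.nan
    return w
def onplane(f,u,v,h):
    d=np.array([(u-f["cx"])/f["fx"],(v-f["cy"])/f["fy"],1])@f["R"];o=-f["R"].T@f["t"]
    return o+d*(h-o[2])/d[2]
def proj(f,X):
    c=f["R"]@np.array(X)+f["t"];return np.array([f["fx"]*c[0]/c[2]+f["cx"],f["fy"]*c[1]/c[2]+f["cy"]])
def rect(w,lo,hi,box):
    m=(w[...,2]>lo)&(w[...,2]<hi)&(w[...,0]>box[0])&(w[...,0]<box[1])&(w[...,1]>box[2])&(w[...,1]<box[3])
    p=w[m][:,:2]; r=cv2.minAreaRect((p*1000).astype(np.float32)); return r,len(p),np.median(w[m][:,2])
E
python3 - <<'E'
import pickle
from h import *
F=pickle.load(open("f0.pkl","rb"))
for n in("top","side"):
    w=cloud(F[n])
    for k,a in dict(rack=(.022,.04,(.2,.6,-.4,-.1)),panel=(.022,.04,(.25,.6,.1,.4)),cyl=(.048,.06,(.25,.6,.1,.4)),key=(.1,.112,(.25,.6,.1,.4)),keyall=(.075,.112,(.25,.6,.1,.4)),
        carton=(.06,.07,(.5,.8,-.2,-.05)),jar=(.067,.078,(.5,.8,.05,.25)),flask=(.05,.13,(.5,.8,-.4,-.2)),boom=(.16,.175,(.5,.72,-.2,.2)),console=(.08,.1,(.6,1.2,-.4,.4)),low=(.03,.13,(.55,.7,-.04,.055))).items():
        try: r=rect(w,*a);print(n,k,np.round(r[0][0],1),np.round(r[0][1],1),round(r[0][2],1),r[1:])
        except Exception as e: print(n,k,"none")
def crop(f,u,v,d,s): return cv2.resize(f["image"][v-d:v+d,u-d:u+d,::-1],None,fx=s,fy=s,interpolation=cv2.INTER_CUBIC)
T,S=F["top"],F["side"]
a=np.hstack([crop(T,262,145,30,6),crop(S,308,195,30,6)]);b=np.hstack([crop(T,133,257,30,6)[:, :],crop(S,208,158,30,6)])
b=np.hstack([crop(T,133,257,50,3.6),crop(S,208,158,30,6)])
cv2.imwrite("pics/c1.png",cv2.resize(np.vstack([a,b]),(600,600)))
E
```

```text
top rack [ 478.2 -248.3] [140.5 121.4] 11.2 (4431, np.float64(0.029096256276295855))
top panel [476.2 244.8] [ 91.1 170.4] 81.1 (3553, np.float64(0.029484432746501088))
top cyl [478.7 239. ] [ 44.  128.1] 86.9 (564, np.float64(0.055131869851436935))
top key [432.6 251.4] [35.3 12.4] 6.7 (166, np.float64(0.10488767342288292))
top keyall [432.3 251. ] [35.7 12.8] 4.5 (282, np.float64(0.102985735507356))
top carton [ 713.3 -101.3] [168.6  96.8] 1.9 (1282, np.float64(0.06433334691959715))
top jar [736.3 126.9] [ 53.1 187. ] 56.6 (712, np.float64(0.07131402224726259))
top flask [ 655.5 -270. ] [67.6 63.8] 32.8 (1274, np.float64(0.08641012518341507))
top boom [682.6   9.2] [34.  75.9] 86.4 (899, np.float64(0.16879182227306477))
top console [ 830.2 -113.4] [508.7 200.6] 59.8 (7207, np.float64(0.08412009749078216))
top low [648.8  10.7] [15.6  8.1] 76.2 (18, np.float64(0.12113090638769936))
side rack [ 479.4 -249.8] [140.1 123.5] 11.0 (4621, np.float64(0.028956265533781694))
side panel [476.3 241.5] [ 92.9 168.7] 81.0 (1521, np.float64(0.028796727852030756))
side cyl [479.1 241.7] [ 47.8 127.9] 81.0 (317, np.float64(0.054239091559214775))
side key [432.1 250.5] [34.3 17.1] 8.1 (72, np.float64(0.10349128893734963))
side keyall [432.7 250. ] [35.6 18.3] 6.1 (206, np.float64(0.09439981966863109))
side carton [ 713.5 -105.7] [167.2 101.3] 3.3 (949, np.float64(0.0640937174719401))
side jar [681. 161.] [53.4 51.2] 31.8 (314, np.float64(0.07087981812475577))
side flask [ 655.6 -278.6] [60.1 68. ] 63.3 (1414, np.float64(0.08515030434346145))
side boom [683.5   7. ] [35.1 76.2] 83.8 (501, np.float64(0.1683373201079244))
side console [781.6 -71.3] [482.5 273.5] 31.6 (4541, np.float64(0.08427393210332529))
side low [654.2   5.7] [11.9 18.3] 66.8 (96, np.float64(0.10427289586880273))
```

View pics/c1.png

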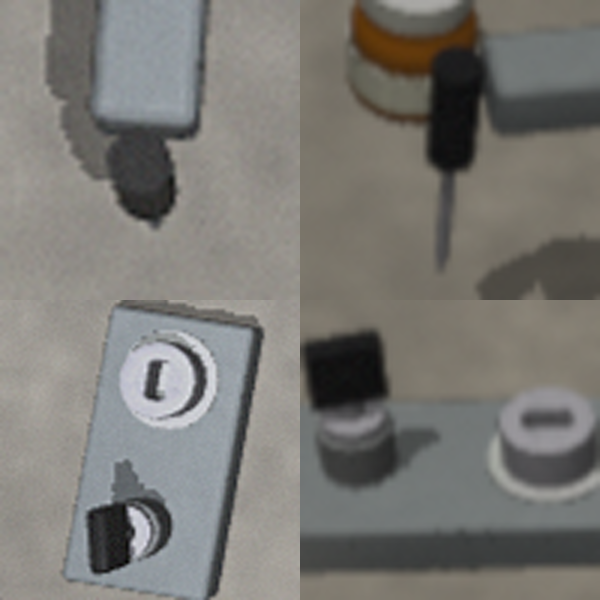

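Run:
```python
import pickle
from h import *
F=pickle.load(open("f0.pkl","rb"))
T,S=F["top"],F["side"]
print("tip",onplane(T,262.3,160,.047),onplane(S,305.7,218.7,.047))
for n in("top","side"):
    w=cloud(F[n])
    for k,a in dict(carton=(.055,.07,(.6,.71,-.2,-.06)),jar=(.067,.078,(.5,.74,.1,.25)),flask=(.01,.13,(.5,.8,-.4,-.2)),col=(.155,.175,(.745,.95,-.1,.1)),boom=(.16,.175,(.5,.76,-.2,.2)),hold=(.05,.135,(.6,.7,-.04,.055))).items():
        r=rect(w,*a);print(n,k,cv2.boxPoints(r[0]).round(0).tolist(),r[1])
from plant import robot
for p,y in (((.380,-.268,.2),101.1),((.380,-.268,.016),101.1),((.454,-.25,.016),90),((.535,-.345,.016),0),((.535,-.345,.016),180),((.44,.021,.016),90),((.56,.021,.016),90)):
    j=robot.inverse_kinematics(p,[np.pi,0,np.radians(y)]);print(p,y,None if j is None else np.round(j,2))
```

```text
tip [0.65415345 0.01183728 0.047     ] [0.65604437 0.00951013 0.047     ]
top carton [[630.0, -143.0], [689.0, -152.0], [698.0, -93.0], [639.0, -84.0]] 1142
top jar [[654.0, 139.0], [704.0, 137.0], [706.0, 189.0], [656.0, 191.0]] 697
top flask [[499.0, -304.0], [689.0, -306.0], [690.0, -202.0], [501.0, -200.0]] 2841
top col [[744.0, -27.0], [840.0, -31.0], [842.0, 29.0], [746.0, 33.0]] 1764
top boom [[644.0, -5.0], [760.0, -13.0], [762.0, 21.0], [646.0, 29.0]] 1444
top hold [[643.0, 3.0], [651.0, 2.0], [654.0, 19.0], [647.0, 20.0]] 27
side carton [[631.0, -147.0], [690.0, -155.0], [699.0, -94.0], [640.0, -85.0]] 877
side jar [[645.0, 169.0], [672.0, 125.0], [717.0, 153.0], [690.0, 197.0]] 314
side flask [[499.0, -307.0], [691.0, -310.0], [692.0, -202.0], [500.0, -200.0]] 3337
side col [[743.0, -29.0], [840.0, -34.0], [844.0, 27.0], [746.0, 31.0]] 993
side boom [[644.0, -11.0], [760.0, -16.0], [762.0, 22.0], [646.0, 27.0]] 799
side hold [[643.0, 3.0], [661.0, -4.0], [666.0, 8.0], [647.0, 14.0]] 114
(0.38, -0.268, 0.2) 101.1 [ 0.91  0.16 -0.43  2.    0.08  1.01  2.21]
(0.38, -0.268, 0.016) 101.1 [ 0.14  0.44  0.47  2.21 -0.36  0.57  2.65]
(0.454, -0.25, 0.016) 90 [-0.05  0.54  0.62  2.09 -0.5   0.66  2.47]
(0.535, -0.345, 0.016) 0 [-0.01  0.74  0.76  1.81 -0.66  0.86  1.07]
(0.535, -0.345, 0.016) 180 [-0.18  0.92  1.1   1.82 -0.96  1.05 -1.83]
(0.44, 0.021, 0.016) 90 [-0.31  0.38  0.2   2.25 -0.15  0.53  1.58]
(0.56, 0.021, 0.016) 90 [-0.23  0.52  0.15  1.97 -0.12  0.66  1.57]
```

```bash
cat >> h.py <<'E'
def D(yaw): return [np.pi,0,np.radians(yaw)]
def find_rack(f,box=(.3,.72,-.4,.125)):
    w=cloud(f); m=((w[...,2]>.022)&(w[...,2]<.036)&(w[...,0]>box[0])&(w[...,0]<box[1])&(w[...,1]>box[2])&(w[...,1]<box[3])&(f["image"].min(-1)>110)).astype(np.uint8)
    n,l,s,_=cv2.connectedComponentsWithStats(m); k=1+s[1:,4].argmax()
    r=cv2.minAreaRect((w[l==k][:,:2]*1000).astype(np.float32)); a=r[2]%90; a=a-90 if a>45 else a
    return np.round(r[0],1),np.round(r[1],1),round(a,1),s[k,4]
E
python3 - <<'E'
from h import *
from plant import robot
robot.goto([.42,.12,.3],D(-20)); robot.goto([.380,-.268,.2],D(-78.9))
robot.move_straight([.380,-.268,.018],vel=.2)
s=robot.sense();print(s["t"],s["tcp_pos"],s["joint_pos"].round(2),s["wrist_force"])
robot.move_straight([.454,-.25,.018],vel=.06,attitude=D(-90))
s=robot.sense();print(s["t"],s["tcp_pos"],s["joint_pos"].round(2),s["wrist_force"])
for n in("top","side"):
    f=robot.grab_frame(n);print(find_rack(f)); cv2.imwrite(f"pics/a_{n}.png",f["image"][:,:,::-1])
E
```

```text
4.6917 [ 0.38061494 -0.26838954  0.01861629] [-0.12  0.53  0.83  2.22 -0.65  0.66 -0.2 ] [-0.16979057 -0.07114305  0.495196  ]
6.1083 [ 0.4535637  -0.25013362  0.01804155] [-0.22  0.62  0.87  2.1  -0.71  0.75 -0.46] [-0.40360588  0.1151413  -0.08981058]
(array([ 505.1, -243.3]), array([ 85.6, 121.3]), 10.9, np.int32(2377))
(array([ 479.7, -249.8]), array([140.5, 122.3]), 11.0, np.int32(3330))
```

View pics/a_side.png

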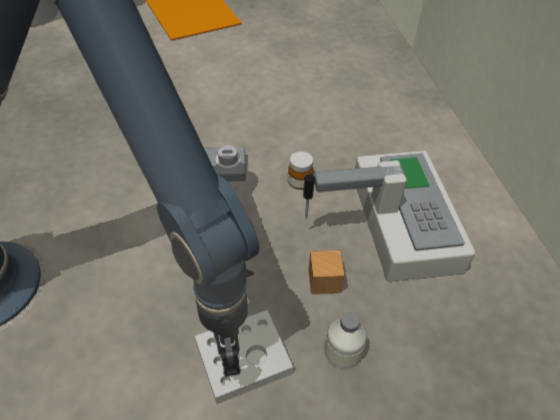

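Run:
```python
from h import *
from plant import robot
f=robot.grab_frame("side");w=cloud(f)
p=w[330:385,215:245].reshape(-1,3); im=f["image"][330:385,215:245].reshape(-1,3)
d=im.max(1)<70; print(p[d].min(0),p[d][p[d][:,2].argsort()[:12]].round(3))
cv2.imwrite("pics/b.png",cv2.resize(f["image"][290:400,180:300,::-1],None,fx=5,fy=5,interpolation=cv2.INTER_CUBIC))
robot.move_straight([.380,-.268,.022],vel=.12)
print(robot.move_straight([.380,-.268,-.012],vel=.03,contact_N=4))
s=robot.sense();print(s["t"],s["tcp_pos"],s["wrist_force"],s["opening"])
```

```text
[nan nan nan] [[ 0.469 -0.219  0.028]
 [ 0.469 -0.221  0.028]
 [ 0.45  -0.322  0.11 ]
 [ 0.461 -0.323  0.111]
 [ 0.458 -0.324  0.112]
 [ 0.459 -0.319  0.112]
 [ 0.449 -0.322  0.112]
 [ 0.444 -0.325  0.112]
 [ 0.457 -0.317  0.112]
 [ 0.448 -0.319  0.112]
 [ 0.45  -0.324  0.112]
 [ 0.447 -0.322  0.112]]
False
8.325 [ 0.38012345 -0.26809322 -0.01186896] [ 0.72209119 -0.26755794 -0.59630266] 1.0002889773371053
```

View pics/b.png

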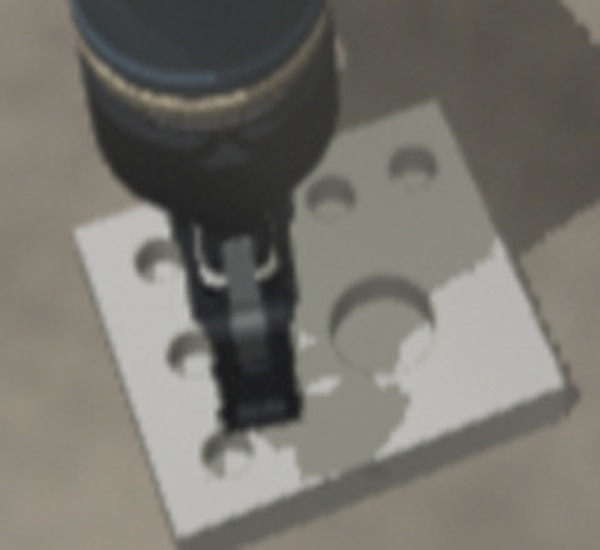

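Run:
```python
from h import *
from plant import robot
print(robot.nose_length)
f=robot.grab_frame("wrist");np.save("pics/w.npy",f["range_z"])
im=f["image"][:,:,::-1].copy();cv2.imwrite("pics/w.png",im)
w=cloud(f); print("bench z in wrist",np.nanpercentile(w[...,2],[1,5,25,50,75]).round(3))
try:
    print(robot.move_straight([.380,-.268,-.035],vel=.03,contact_N=4))
except Exception as e: print(repr(e))
s=robot.sense();print(s["t"],s["tcp_pos"],s["wrist_force"],s["opening"])
```

```text
0.011
bench z in wrist [-0.001 -0.     0.001  0.011  0.031]
False
9.2917 [ 0.3800168  -0.2681146  -0.03494846] [-0.47040302  0.56461315 -0.65329437] 0.9991733123700995
```

View pics/w.png

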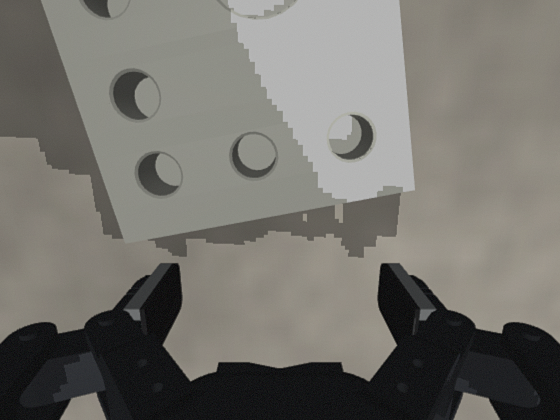

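Run:
```python
from h import *
from plant import robot
f=robot.grab_frame("wrist"); w=cloud(f); s=robot.sense()
R=f["R"];print("cam",(-R.T@f["t"]).round(4),"tcp",s["tcp_pos"])
for c in(165,172,178,382,388,396): 
    for r in (268,285,305):print(c,r,w[r,c].round(3),round(float(f["range_z"][r,c]),3))
```

```text
cam [ 0.4507 -0.2692  0.1362] tcp [ 0.38010758 -0.26811496 -0.03487388]
165 268 [ 0.391 -0.223  0.015] 0.133
165 285 [ 0.389 -0.227  0.025] 0.124
165 305 [ 0.382 -0.227  0.028] 0.123
172 268 [ 0.391 -0.226  0.016] 0.132
172 285 [ 0.385 -0.227  0.018] 0.132
172 305 [ 0.378 -0.227  0.021] 0.131
178 268 [ 0.387 -0.226  0.008] 0.14
178 285 [ 0.381 -0.226  0.011] 0.14
178 305 [ 0.373 -0.227  0.013] 0.14
382 268 [ 0.388 -0.312  0.01 ] 0.139
382 285 [ 0.381 -0.312  0.011] 0.139
382 305 [ 0.373 -0.312  0.014] 0.138
388 268 [ 0.391 -0.312  0.016] 0.132
388 285 [ 0.385 -0.312  0.018] 0.131
388 305 [ 0.377 -0.312  0.021] 0.131
396 268 [ 0.391 -0.315  0.016] 0.132
396 285 [ 0.39  -0.312  0.027] 0.121
396 305 [ 0.383 -0.312  0.029] 0.122
```

Run:
```python
from h import *
from plant import robot
robot.move_straight([.454,-.262,-.034],vel=.06,attitude=D(-90))
s=robot.sense();print(s["t"],s["tcp_pos"],s["joint_pos"].round(2),s["wrist_force"])
f=robot.grab_frame("side");print(find_rack(f))
robot.move_straight([.434,-.262,-.03],vel=.1); robot.move_straight([.434,-.262,.06],vel=.2)
f=robot.grab_frame("side");print(find_rack(f),robot.sense()["t"])
j=robot.inverse_kinematics([.53,-.35,-.03],D(0));print(j)
j=robot.inverse_kinematics([.53,-.35,-.03],D(-180));print(j)
```

```text
10.725 [ 0.45419035 -0.26220342 -0.03378706] [-0.12  0.7   0.76  2.1  -0.81  0.66 -0.37] [ 1.17806765 -0.29323251 -0.68693513]
(array([ 537.7, -258.4]), array([137.4, 122.7]), 0.3, np.int32(3846))
(array([ 536.4, -258.8]), array([121.9, 140.2]), -0.3, np.int32(4331)) 11.775
[ 0.24305098  0.70554599  0.38821391  1.82039541 -0.39460903  0.69251998
  0.85504334]
[-0.07878472  0.88730056  0.90749963  1.83893253 -0.90238811  0.89225551
 -1.86908647]
```

Run:
```python
from h import *
from plant import robot
robot.goto([.53,-.352,.06],D(0)); robot.move_straight([.53,-.352,-.033],vel=.2)
robot.move_straight([.53,-.0465,-.034],vel=.11)
s=robot.sense();print(s["t"],s["tcp_pos"],s["wrist_force"])
robot.move_straight([.53,-.066,-.032],vel=.1); robot.move_straight([.50,-.066,.08],vel=.2)
robot.goto([.43,.024,.08],D(-90))
for n in("top","side"):print(find_rack(robot.grab_frame(n)))
print(robot.sense()["t"])
```

```text
16.5 [ 0.52997858 -0.0467082  -0.03402007] [-0.22928826 -2.7924859   1.64178626]
(array([535.4,  25.7]), array([119.4, 139.6]), -0.1, np.int32(4243))
(array([536.5,  24.1]), array([124. , 140.2]), -0.1, np.int32(2458))
19.075
```

Run:
```python
from h import *
from plant import robot
robot.move_straight([.43,.025,-.033],vel=.2)
robot.move_straight([.551,.026,-.034],vel=.08)
s=robot.sense();print(s["t"],s["tcp_pos"],s["wrist_force"])
robot.move_straight([.47,.026,-.033],vel=.15)
for n in("top","side"):
    f=robot.grab_frame(n);print(find_rack(f)); cv2.imwrite(f"pics/c_{n}.png",f["image"][:,:,::-1])
    # well ellipse: dark rim test -> print proj of the needle tip and expected well
    print(proj(f,[.655,.0107,.047]))
print(robot.sense()["t"])
a=[cv2.resize(cv2.imread(f"pics/c_{n}.png")[v-50:v+50,u-50:u+50],None,fx=4,fy=4,interpolation=cv2.INTER_CUBIC) for n,u,v in(("top",265,160),("side",305,220))]
cv2.imwrite("pics/c2.png",np.hstack(a))
```

```text
21.4583 [ 0.55107273  0.02598358 -0.03398957] [-0.20327851 -0.15368195 -0.63167187]
(array([632.3,  26.2]), array([140.6, 119.1]), 0.2, np.int32(3937))
[262.92891523 159.54028979]
(array([633.2,  24.5]), array([124.3, 140.6]), -0.1, np.int32(2361))
[305.083905   218.34599252]
22.25
```

View pics/c2.png

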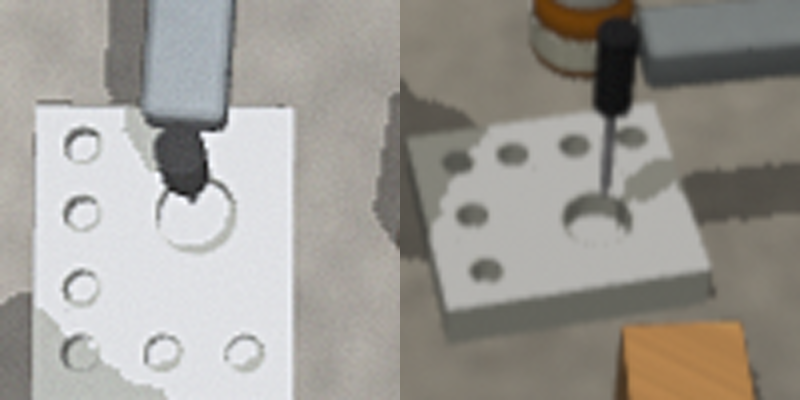

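Run:
```python
from h import *
from plant import robot
robot.move_straight([.5533,.026,-.034],vel=.08)
robot.move_straight([.47,.026,-.033],vel=.15)
for n in("top","side"):
    f=robot.grab_frame(n);print(find_rack(f))
    g=cv2.cvtColor(f["image"],cv2.COLOR_RGB2GRAY)
robot.move_straight([.45,.06,.1],vel=.25)
# wrist camera over the panel: camera sits 71 mm ahead (tool -y side) of the TCP, ~0.17 above it
robot.goto([.476-.08,.245,.13],D(-90))
s=robot.sense();f=robot.grab_frame("wrist");print(s["t"],s["tcp_pos"],(-f["R"].T@f["t"]).round(3))
import pickle;pickle.dump(f,open("w1.pkl","wb"));cv2.imwrite("pics/w1.png",f["image"][:,:,::-1])
w=cloud(f)
for k,a in dict(panel=(.022,.04,(.25,.65,.1,.4)),barrel=(.05,.06,(.49,.56,.18,.28)),key=(.098,.115,(.35,.48,.2,.32)),keyall=(.07,.115,(.35,.48,.2,.32))).items():
    try:
        r=rect(w,*a);print(k,np.round(r[0][0],1),np.round(r[0][1],1),round(r[0][2],1),r[1:])
    except Exception as e:print(k,e)
```

```text
(array([634.2,  26.4]), array([140.6, 119.4]), 0.2, np.int32(3937))
(array([635.2,  24.9]), array([141.2, 126.3]), 0.5, np.int32(2353))
25.7583 [0.396237   0.24317692 0.12931574] [0.467 0.242 0.3  ]
panel [471.6 243.7] [ 90.3 161. ] 81.1 (18060, np.float64(0.03055058530832218))
barrel [516.9 236.1] [45.3 39.2] 89.1 (3108, np.float64(0.0562650860983543))
key [431.6 249.9] [35.9 12. ] 6.2 (1186, np.float64(0.1061601100590466))
keyall [431.6 249.9] [35.9 12. ] 6.2 (1287, np.float64(0.10605648849237886))
```

View pics/w1.png

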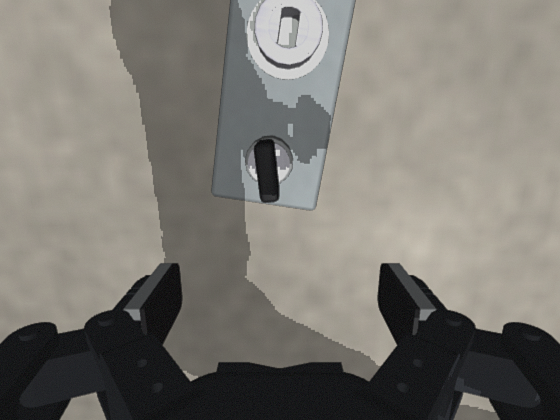

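```bash
cat >> h.py <<'E'
def slot(f,c=(.5205,.237),h=.056):
    v,u=np.mgrid[0:420,0:560];d=np.stack([(u-f["cx"])/f["fx"],(v-f["cy"])/f["fy"],np.ones_like(u,float)],-1)@f["R"]
    o=-f["R"].T@f["t"];P=o+d*((h-o[2])/d[...,2])[...,None];w=cloud(f)
    r=np.hypot(P[...,0]-c[0],P[...,1]-c[1])
    m=(r<.018)&~(w[...,2]>h-.004)
    q=P[m][:,:2]*1000; R=cv2.minAreaRect(q.astype(np.float32))
    b=(np.abs(w[...,2]-h)<.003)&(r<.03); (cc,rad)=cv2.minEnclosingCircle((P[b][:,:2]*1000).astype(np.float32))
    C=np.cov(q.T);e=np.linalg.eigh(C)[1][:,1]
    return np.round(R[0],1),np.round(R[1],1),round(R[2],1),"pca",np.degrees(np.arctan(e[1]/e[0])).round(1),q.mean(0).round(1),len(q),"barrel",np.round(cc,1),round(rad,1)
E
python3 - <<'E'
from h import *
import pickle
print(slot(pickle.load(open("w1.pkl","rb"))));print(slot(pickle.load(open("f0.pkl","rb"))["top"]))
from plant import robot
for p,y in (((.4316,.2505,.02),90+6.2),((.4316,.2505,.02),-90+6.2),((.5205,.237,.04),90-9),((.5205,.237,.04),-90-9),((.5205,.237,.02),-90-9-60),((.5205,.237,.02),90-9-60)):
    j=robot.inverse_kinematics(p,D(y));print(p,y,None if j is None else np.round(j,2))
E
```

```text
(array([518.7, 237.5]), array([23.2, 30.5]), 62.7, 'pca', np.float64(-9.3), array([519.9, 236. ]), 690, 'barrel', array([519.9, 236.1]), 22.8)
(array([517.5, 237.1]), array([11.9, 29.1]), 80.1, 'pca', np.float64(-8.0), array([520.6, 236.9]), 82, 'barrel', array([520.7, 236.7]), 22.9)
(0.4316, 0.2505, 0.02) 96.2 [ 0.14  0.66 -0.99  2.07  0.77  0.84  0.37]
(0.4316, 0.2505, 0.02) -83.8 [-1.22  0.56  0.81  2.14 -0.64  0.7  -1.44]
(0.5205, 0.237, 0.04) 81 [-0.62  0.5   0.16  1.94 -0.11  0.72  1.02]
(0.5205, 0.237, 0.04) -99 [-1.13  0.66  0.89  1.96 -0.69  0.85 -1.59]
(0.5205, 0.237, 0.02) -159 [-1.24  0.83  1.11  1.98 -0.94  0.96 -2.42]
(0.5205, 0.237, 0.02) 21 [-0.77  0.55  0.35  1.95 -0.28  0.69  0.13]
```

Run:
```python
from h import *
from plant import robot
robot.grip(.6,40)
robot.goto([.432,.2505,.14],D(96.2)); robot.move_straight([.432,.2505,.050],vel=.12)
robot.grip(0,40);s=robot.sense();print(s["t"],s["tcp_pos"],s["opening"],s["wrist_force"])
robot.move_straight([.432,.2505,.095],vel=.08);s=robot.sense();print(s["t"],s["tcp_pos"],s["opening"],s["wrist_force"])
robot.move_straight([.5204,.2366,.097],vel=.12,attitude=D(81))
s=robot.sense();print(s["t"],s["tcp_pos"],s["opening"],s["joint_pos"].round(2))
F=[robot.grab_frame(n) for n in("side","wrist")]
import pickle;pickle.dump(F,open("k.pkl","wb"))
f=F[0];u,v=proj(f,[.52,.237,.085]).astype(int);print(u,v)
a=cv2.resize(f["image"][v-45:v+45,u-40:u+40,::-1],None,fx=5,fy=5,interpolation=cv2.INTER_CUBIC)
b=cv2.resize(F[1]["image"][150:400,160:400,::-1],None,fx=1.6,fy=1.8)
cv2.imwrite("pics/k.png",np.hstack([a,b[:450]]))
```

```text
29.5667 [0.43242955 0.25068544 0.05057476] 0.1301896337213842 [-0.84459014 -0.76315608  3.95265231]
30.275 [0.43184066 0.25008246 0.0949115 ] 0.13270966505649273 [ 0.35072522  0.51249633 -1.16492811]
31.175 [0.51941407 0.23695107 0.09684299] 0.13051202172966347 [ 0.21  0.63 -0.99  1.85  0.62  1.01  0.37]
225 141
```

View pics/k.png

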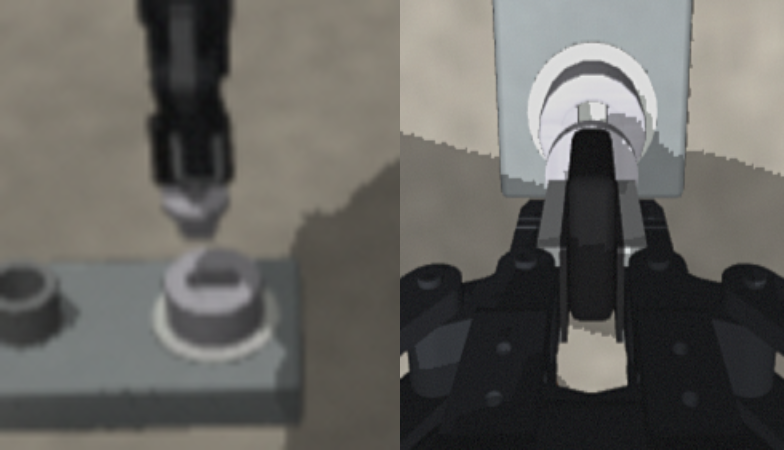

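Run:
```python
from h import *
import pickle
f,w=pickle.load(open("k.pkl","rb"))
print(proj(f,[.5194,.237,.0824]),proj(f,[.5204,.2366,.056]),onplane(f,224,142.9,.0824),onplane(f,227.5,151.1,.056))
c=cloud(f)
# grip bar top as seen by wrist camera
W=cloud(w);m=(W[...,2]>.146)&(W[...,2]<.158)&(np.hypot(W[...,0]-.52,W[...,1]-.237)<.03)
print(m.sum());r=cv2.minAreaRect((W[m][:,:2]*1000).astype(np.float32));print(r,np.median(W[m],0))
print(slot(w))
```

```text
[225.22908265 142.72054888] [226.39234948 151.30553295] [0.51655472 0.23691241 0.0824    ] [0.52302965 0.23681828 0.056     ]
3387
((515.2775268554688, 236.29090881347656), (31.77854347229004, 31.373626708984375), 37.792884826660156) [0.51055119 0.23688292 0.15231759]
(array([522.7, 235.9]), array([12. , 28.5]), 81.5, 'pca', np.float64(70.7), array([512.7, 237.4]), 194, 'barrel', array([519.9, 236.2]), 22.8)
```

Run:
```python
from h import *
import pickle
f,w=pickle.load(open("k.pkl","rb"))
print("cam",-w["R"].T@w["t"]); W=cloud(w);g=w["image"].max(-1)
for r in range(212,336,4): print(r,W[r,279].round(4),g[r,279],end=" | ")
print()
for r in(250,300): print([(c,*W[r,c].round(3)[1:]) for c in range(262,300,3)])
# side: blade/collar bright pixels above slot
c=cloud(f);s=f["image"]
for v in range(128,162,2): print(v,[(int(s[v,u].max()),round(float(c[v,u,2]),3)) for u in range(214,242,2)])
```

```text
cam [0.44988204 0.24684314 0.26813108]
212 [0.5194 0.2357 0.033 ] 224 | 216 [0.5229 0.2351 0.0315] 144 | 220 [0.5012 0.2386 0.1087] 180 | 224 [0.4985 0.2391 0.1231] 18 | 228 [0.498  0.2391 0.1299] 21 | 232 [0.4982 0.2391 0.1343] 22 | 236 [0.4983 0.2391 0.1391] 20 | 240 [0.4985 0.2391 0.1428] 26 | 244 [0.4985 0.2391 0.1471] 25 | 248 [0.499 0.239 0.15 ] 35 | 252 [0.4998 0.2389 0.152 ] 39 | 256 [0.501  0.2387 0.1528] 44 | 260 [0.5023 0.2385 0.1537] 44 | 264 [0.5041 0.2382 0.1532] 44 | 268 [0.5059 0.2379 0.1528] 45 | 272 [0.5073 0.2377 0.1534] 42 | 276 [0.5093 0.2374 0.1527] 45 | 280 [0.511  0.2371 0.1526] 44 | 284 [0.512 0.237 0.154] 46 | 288 [0.5141 0.2366 0.1531] 29 | 292 [0.5158 0.2364 0.1533] 29 | 296 [0.5177 0.2361 0.1529] 29 | 300 [0.5198 0.2357 0.1523] 33 | 304 [0.5216 0.2354 0.1522] 33 | 308 [0.523  0.2352 0.1528] 30 | 312 [0.5245 0.235  0.1533] 32 | 316 [0.5269 0.2346 0.1524] 33 | 320 [0.528  0.2344 0.1533] 34 | 324 [0.5299 0.2342 0.1533] 29 | 328 [0.5325 0.2337 0.1521] 70 | 332 [nan nan nan] 112 | 
[(262, np.float64(0.23), np.float64(0.129)), (265, np.float64(0.233), np.float6
[... 3736 characters left out ...]
40, 0.053), (150, 0.055), (151, 0.056), (153, 0.054), (156, 0.052), (152, 0.054), (77, 0.053), (100, 0.03), (84, 0.029)]
156 [(125, 0.027), (154, 0.029), (105, 0.048), (134, 0.052), (159, 0.054), (157, 0.052), (159, 0.053), (160, 0.056), (157, 0.055), (150, 0.056), (112, 0.056), (61, 0.049), (107, 0.033), (92, 0.028)]
158 [(126, 0.03), (168, 0.031), (114, 0.043), (82, 0.049), (98, 0.054), (128, 0.055), (131, 0.053), (130, 0.055), (116, 0.056), (83, 0.054), (65, 0.051), (58, 0.042), (106, 0.031), (102, 0.03)]
160 [(126, 0.027), (167, 0.03), (129, 0.035), (81, 0.046), (85, 0.048), (85, 0.051), (84, 0.048), (81, 0.05), (77, 0.049), (70, 0.046), (63, 0.04), (61, 0.037), (112, 0.03), (97, 0.028)]
```

Run:
```python
from h import *
from plant import robot
T=[.5237,.2360]
robot.move_straight(T+[.090],vel=.05,attitude=D(81)); robot.sleep(.2)
s=robot.sense();print(s["tcp_pos"],np.degrees(s["tcp_rot"]))
hit=robot.move_straight(T+[.046],vel=.03,contact_N=8)
s=robot.sense();print(hit,s["t"],s["tcp_pos"],s["opening"],s["wrist_force"],s["torque"])
```

```text
[0.52370203 0.23609075 0.09007699] [ 1.79994907e+02 -7.36995731e-03  8.10060305e+01]
True 32.975 [0.52365192 0.23594163 0.05058448] 0.13427590864774558 [-0.9551477  -0.8382127   5.10966129] [-0.23908164  0.15122771  0.01550839]
```

Run:
```python
from h import *
from plant import robot
C=np.array([.5203,.2365]);r=.0034
for a in (15,30,45,54,58,61):
    k=np.radians(-9-a);p=C+r*np.array([np.cos(k),np.sin(k)])
    robot.move_straight([*p,.0505],vel=.012 if a<50 else .006,attitude=D(81-a))
    s=robot.sense();print(a,round(s["t"],2),s["tcp_pos"].round(4),np.degrees(s["tcp_rot"])[2].round(1),s["wrist_force"].round(1),s["torque"].round(2),round(s["opening"],3))
```

```text
15 33.38 [0.5235 0.2355 0.0506] 66.2 [0.1 0.7 1.9] [ 0.03 -0.07  0.02] 0.135
30 33.79 [0.5232 0.2348 0.0507] 51.2 [0.7 0.2 1. ] [ 0.2  -0.13  0.03] 0.131
45 34.2 [0.5225 0.2342 0.0507] 36.2 [0.6 1.3 1.5] [ 0.27 -0.25  0.01] 0.134
54 34.51 [0.5221 0.2339 0.0506] 27.3 [1.7 1.3 1. ] [ 0.37 -0.27  0.03] 0.133
58 34.76 [0.5219 0.2337 0.0506] 23.2 [1.5 2.2 1.4] [ 0.45 -0.24  0.05] 0.136
61 35.01 [0.5217 0.2337 0.0506] 20.2 [2.2 1.3 0.9] [ 0.55 -0.31 -0.01] 0.133
```

Run:
```python
from h import *
from plant import robot
C=np.array([.5203,.2365]);r=.0034
t0=robot.sense()["torque"]
for a in range(64,89,3):
    k=np.radians(-9-a);p=C+r*np.array([np.cos(k),np.sin(k)])
    robot.move_straight([*p,.0505],vel=.006,attitude=D(81-a))
    s=robot.sense();print(a,round(s["t"],2),s["tcp_pos"].round(4),np.degrees(s["tcp_rot"])[2].round(1),s["wrist_force"].round(1),s["torque"].round(2),round(s["opening"],3))
    if abs(s["torque"][2]-t0[2])>.35 : print("stop");break
F=[robot.grab_frame(n) for n in("side","wrist")]
f=F[0];u,v=proj(f,[.52,.237,.085]).astype(int)
a=cv2.resize(f["image"][v-45:v+45,u-40:u+40,::-1],None,fx=5,fy=5,interpolation=cv2.INTER_CUBIC)
b=cv2.resize(F[1]["image"][150:400,160:400,::-1],None,fx=1.6,fy=1.8)
cv2.imwrite("pics/k2.png",np.hstack([a,b[:450]]))
```

```text
64 35.26 [0.5215 0.2336 0.0506] 17.1 [0.5 2.8 1.4] [ 0.58 -0.38  0.03] 0.131
67 35.51 [0.5213 0.2335 0.0506] 14.1 [2.4 2.7 1.5] [ 0.63 -0.42  0.  ] 0.128
70 35.76 [0.5212 0.2334 0.0506] 11.1 [1.1 2.6 0.9] [ 0.73 -0.45  0.06] 0.133
73 36.01 [0.521  0.2334 0.0507] 8.1 [2.3 3.5 2. ] [ 0.74 -0.45  0.03] 0.132
76 36.26 [0.5208 0.2333 0.0506] 5.1 [2.2 3.2 2.2] [ 0.74 -0.54  0.04] 0.135
79 36.51 [0.5207 0.2332 0.0506] 2.2 [2.6 2.8 2.6] [ 0.66 -0.66  0.26] 0.129
82 36.76 [0.5206 0.233  0.0506] -0.8 [3.2 3.  3.7] [ 0.59 -0.81  0.51] 0.132
stop
```

View pics/k2.png

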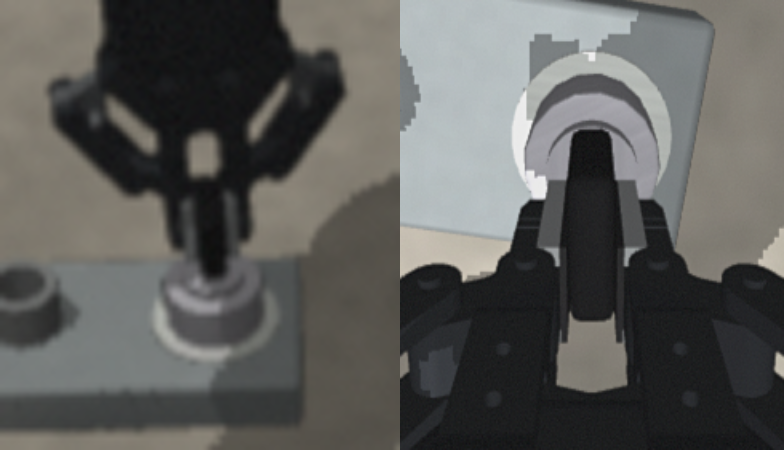

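Run:
```python
from h import *
from plant import robot
s=robot.sense()
robot.grip(.5); robot.sleep(.2)
robot.move_straight([*s["tcp_pos"][:2],.14],vel=.12)
robot.goto([.42,.40,.2],D(20)); robot.sleep(.3)
for n in("top","side"):
    f=robot.grab_frame(n);cv2.imwrite(f"pics/e_{n}.png",f["image"][:,:,::-1]);print(find_rack(f));w=cloud(f)
    for k,a in dict(key=(.095,.112,(.47,.6,.15,.3)),keyall=(.075,.112,(.47,.6,.15,.3)),carton=(.055,.07,(.6,.71,-.2,-.06)),jar=(.067,.078,(.5,.74,.1,.25)),flask=(.08,.13,(.6,.8,-.4,-.2))).items():
        try: r=rect(w,*a);print(n,k,np.round(r[0][0],1),np.round(r[0][1],1),round(r[0][2],1),r[1:])
        except Exception: print(n,k,"none")
print(robot.sense()["t"])
```

```text
(array([634.3,  26.3]), array([140.7, 119.2]), 0.2, np.int32(3936))
top key [521.1 236.6] [12.  35.6] 7.2 (161, np.float64(0.10484169527045956))
top keyall [521.1 236.6] [12.  35.6] 7.4 (196, np.float64(0.10457132336359659))
top carton [ 663.9 -118.2] [60.2 60.6] 81.5 (1141, np.float64(0.0640777081681321))
top jar [605.7 187.7] [ 52.  208.1] 72.6 (704, np.float64(0.07137698882030541))
top flask [ 656.2 -270.9] [59.3 56.2] 35.4 (866, np.float64(0.09383359806172768))
(array([635.2,  25.2]), array([140.3, 124.8]), 0.1, np.int32(2358))
side key [521.9 233.3] [12.2 37.5] 7.4 (76, np.float64(0.1036365877229231))
side keyall [521.5 233.2] [12.4 37.4] 9.1 (131, np.float64(0.09923350319245834))
side carton [ 664.8 -120.6] [63.2 60.1] 81.4 (883, np.float64(0.06395781395659046))
side jar [610.4 199.2] [ 53.8 211.7] 61.6 (333, np.float64(0.07074092605762002))
side flask [ 656.  -278.4] [54.  59.3] 57.4 (900, np.float64(0.09373791808350584))
39.6
```

View pics/e_top.png

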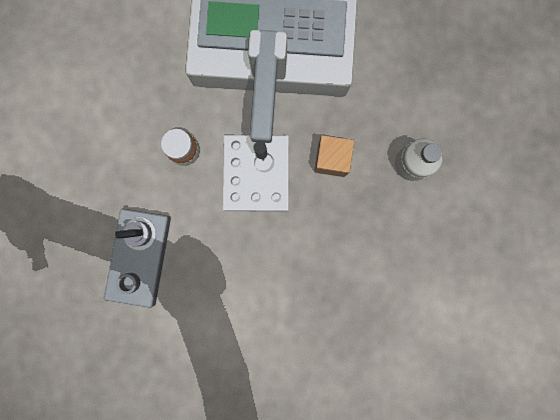

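```bash
python3 -c "
from plant import robot
print(robot.close_job(),robot.sense()['t'])"
```

```text
the job is handed in; nothing more can be done
the job is handed in; nothing more can be done
```

The job is handed in, at about 40 s on the robot clock against the 72 s limit. The rack's big well is under the needle, and the key is fully down in the switch and turned to its stop.

**Rack:** I pushed it with the open fingers in three moves (forward and squared up, then sideways, then forward) and a 2 mm correction. In the last pictures the well centre is within about 1 mm of the needle tip in both cameras, and the rack's yaw is about 0°.

**Key:** It had slipped about 3.4 mm off centre in the gripper, and I corrected for that before inserting. It met the rim at the same height as when parked, which means fully in. I turned it clockwise until the moment rose steadily to about 0.5 N m.

**Switch angle:** After release the key stands about 74° from the slot's starting direction. Taking off about 15° of blade play gives roughly 58°, which matches the 1.0 rad (57.3°) stop. The barrel itself is hidden under the key's collar, so this is inferred from the moment and the key's angle, not seen directly.

**Other objects:** The carton and flask measure the same as before to within about 1 mm. The jar's numeric fit was spoiled by other points in its search box, so I only have the picture for it, where it looks unmoved. The arm was kept clear of the analyser and needle.

**Disagreements:**
- The reported TCP height did not match the fingertips: when open they sat about 43 mm above it, so my first push passed over the rack without moving it. I measured the offset with the wrist camera and used it from then on.
- The top and side cameras differ by 1–3 mm, so I compared positions within each camera separately.

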